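# Gather the lock nuts in the blunt corner of the tote

## Robot

A 6-joint arm with a two-finger parallel gripper is mounted at the origin on the work surface. World frame = base frame: x ahead of the robot, y to its left, z up, the work surface at z = 0. Lengths are in m, angles in degrees, forces in N, time in s.
With the tool pointing down it reaches from about 0.25 to 0.8 m from the base axis. Payload 8.5 kg.
Tool frame: the origin (TCP) lies midway between the tips of the shut fingers; the grasp point (between the pads) lies 19 mm behind it (arm.grip_depth is the distance from the TCP to the grasp point, in m); z points along the fingers, y is the direction in which the jaws open and shut (so a half turn about z gives the same grasp; the last joint's range is limited). The gripper opens to 85 mm and grips with 20 to 120 N. Pads are 22 mm wide; open, the fingers measure 114 mm over their backs; the gripper's body (76 mm by 85 mm) begins 54 mm behind the grasp point. The pads swing forward as they close: fully open they stand 13 mm farther back than shut.
Start: joints at [68.01, 13.648, -0.773, 75.585, 0, 90], TCP at [0.197, 0.487, 0.231] pointing down, gripper open.
Joint ranges: [-152.45, 152.45], [-59.26, 108.67], [-65.41, 83.53], [-104.44, 129.93], [-82.83, 76.93], [-180, 180]. Speed limits (degrees/s): [127.2, 127.2, 159.86, 180, 180, 180].

## Interface

Orientations are given as a 3x3 rotation matrix whose columns are the frame's x, y, z axes.
In Python, from cell import arm gives the robot as it stands.
- The arm moves only by the shell command python3 -m inch 'ROWS'. ROWS is JSON, a list of rows, each an object of numbers: "gripper": the gripper command: -1 is shut, 1 is fully open, values between are in proportion; "tx", "ty", "tz": the shift along the world's x, y, z in mm; "rx", "ry", "rz": the turn, a rotation vector about the world's x, y, z in rad. In form: [{"gripper": .., "tx": .., "ty": .., "tz": .., "rx": .., "ry": .., "rz": ..}, ...]. A call has 1 to 5 rows; each row shifts and turns the commanded pose from where the row before left it; what a row does not reach is not made up. A row lasts 1/10 s, in which the tool goes at most 50 mm and 8.59 degrees, less where a joint would pass 70% of its speed; a pose out of reach is approached as far as the arm can. A call is refused whole if a number of a shift passes 50 or a number of a turn 0.15, either way. A call with a gripper value outside its range is refused whole. The fingers move at their own pace and stop on an object; the grip force is fixed at half the most. Time passes only in rows, so rows that do not move let the fingers close. It gives the time, the measured TCP pose, the force and the opening at its end, in the units of the state.
- arm.observe(): the state, without advancing time (a new reading comes with each control period).
- arm.snapshot(name): name is "scene" or "top"; returns a dict with "color" (420x560x3 uint8, red, green, blue), "intrinsics" (3x3 intrinsics, pixels), "xyz" and "orientation" of the camera in the world. Camera axes: x right, y down, z forward; pixel columns grow to the right and rows downward; lengths in m; the calibration is good to about 2 mm. A picture is of the moment at which its call begins. There is no depth.
- arm.hand_in(): hands the job in, once; it reports no verdict.
The state is a dict: "t": time; "joints": joint angles; "qvel": joint speeds; "joint_torque": joint torques, N m; "position": TCP position; "eef_rot": TCP orientation; "wrist_force": force on the tool from outside, world axes, zero at the start; "moment": the same for the moment, N m; "grip_width": finger opening in m.
Only numpy, scipy, OpenCV 4.12 (cv2) and the standard library are available. Lean on these libraries where they do the work, as an engineer would, in place of code of your own. Each camera call takes 0.05 s, during which the arm holds its last target. There are 200 camera calls.

## Task

Take the round brass lock nut out of the compartment bin and lay it with the others in the grey tote while the tote stands on the bench. Then pick the tote up by its grip rib, well clear of the bench, and tip it towards its blunt corner until all four nuts have slid together into that corner. Finish while still holding the tote up and clearly tilted (15 degrees or more), with the nuts at rest there; leave everything else in the bin and on the bench where it is.

Things in the scene. Friction and masses are not known exactly. Their poses are not given: they have to be found in the camera images.
- tote: the tote: loose open grey plastic tray 140 (its x) x 200 (its y) x 45 mm high, about 0.2 kg; walls and floor 4 mm. Origin: centre of its underside, z up. Three corners are square; the -x -y one is blunt, cut by a 45-degree wall from (-25,-100) to (-70,-55) mm. Its +x side, with the grip rib, lies away from the robot, yaw within 0.3 rad. Slick inside: nut friction about 0.16 to 0.24
- tote_corner (a point): point in the blunt corner of the tote: middle of the 45-degree wall's inner face, at floor level; at (-44.7, -74.7, 4) mm in the tote's frame
- tote_low (a point): underside of the blunt corner: middle of the 45-degree wall's outer face, at (-47.5, -77.5, 0) mm in the tote's frame
- tote_grip (a point): middle of the tote's grip rib, at (66, 0, 66) mm in the tote's frame. The rib is a solid upright bar on the +x wall, 10 mm thick (x 61 to 71 mm), 90 mm long (y -45 to 45 mm), from the rim at z 45 up to z 80 mm; pinch it from above across the tote's x
- bin: compartment bin fixed to the bench: black plastic, 100 (its x) x 290 (its y) x 24 mm high, walls, floor and the two dividers 4 mm thick, giving three compartments in a row along its y, each about 92 x 91 mm inside, centres at y = -95, 0 and 95 mm. Origin: centre of its underside
- nut_d: the single lock nut in one of the compartments of the bin (which one varies), a plain brass ring 28 mm in outer diameter, 16 mm hole, 9 mm thick, lying flat; origin at the centre of its underside; 25 g
- spacer: stays in the bin, in another compartment: solid brass spacer, upright cylinder 16 mm in diameter, 26 mm high; origin at the centre of its underside
- plate_nut: stays in the bin, in another compartment: square brass plate 24 x 24 x 9 mm with no hole; origin at the centre of its underside
- nut_a: one of three lock nuts lying loose in the tote at the start, a plain brass ring 28 mm in outer diameter, 16 mm hole, 9 mm thick, lying flat; origin at the centre of its underside; 25 g
- nut_b: one of three lock nuts lying loose in the tote at the start, a plain brass ring 28 mm in outer diameter, 16 mm hole, 9 mm thick, lying flat; origin at the centre of its underside; 25 g
- nut_c: one of three lock nuts lying loose in the tote at the start, a plain brass ring 28 mm in outer diameter, 16 mm hole, 9 mm thick, lying flat; origin at the centre of its underside; 25 g
- multimeter: bystander: hand-held meter, black case 90 x 170 x 46 mm, lying flat; origin at its underside
- breadboard: bystander: white plug board 55 x 165 x 9 mm, flat; origin at its underside
- pliers: bystander: pliers with red grips, about 50 x 165 x 13 mm, flat, jaws along its +y; origin at its underside
- terminal_strip: bystander: white screw-terminal strip 22 x 60 x 19 mm; origin at its underside
- transformer: bystander: small transformer 70 x 55 x 42 mm; origin at its underside
- screwdriver: bystander: screwdriver lying flat; origin at its underside

How it is judged:
By the outcome, as a careful person would: the job done as asked, in the order asked, and still so for the second after the job is handed in, while the arm keeps its last pose, push and grip.
It also fails if it takes over 61 s, if anything falls off the work surface, if the arm or the gripper's body presses on something with over 40 N, if the wrist force passes 120 N, or if a joint passes its speed limit or range.

## Working session

There is one attempt and no reset: what is moved stays moved. The work goes in short steps, Python scripts to look and compute and a shell command to move; the robot and the scene stay as the last step left them, time stands still between calls to the robot, and variables do not carry over. Pictures are saved under pics/ and viewed, about 8 in all and at most 12, crops included, and the job is handed in when it is done.

```bash
mkdir -p pics
cat > h.py <<'E'
import numpy as np, cv2
from cell import arm
def snap(name,fn=None):
    s=arm.snapshot(name)
    if fn: cv2.imwrite('pics/'+fn,cv2.cvtColor(s['color'],cv2.COLOR_RGB2BGR))
    return s
def ray(s,uv,z):
    K=np.array(s['intrinsics']);R=np.array(s['orientation']);c=np.array(s['xyz'])
    d=R@np.linalg.solve(K,np.array([uv[0],uv[1],1.0]))
    return c+d*(z-c[2])/d[2]
def proj(s,p):
    K=np.array(s['intrinsics']);R=np.array(s['orientation']);c=np.array(s['xyz'])
    q=K@(R.T@(np.array(p)-c));return q[:2]/q[2]
def st():
    o=arm.observe();print({k:np.round(o[k],3).tolist() for k in('t','position','eef_rot','joints','wrist_force','grip_width')})
E
python3 - <<'E'
from h import *
a=snap('top','top1.png');b=snap('scene','scene1.png')
for s in(a,b):print(s['xyz'],s['orientation'],s['intrinsics'])
st()
E
```

```text
[0.37326368 0.06388598 1.02078134] [[ 0.01645774 -0.98176691  0.18937499]
 [-0.9995316  -0.021042   -0.02222213]
 [ 0.02580178 -0.18892056 -0.98165335]] [[410.66556909   0.         275.99977749]
 [  0.         410.66556909 202.3005401 ]
 [  0.           0.           1.        ]]
[0.96613606 0.78023645 1.23655385] [[-0.88287414  0.38408849 -0.27020231]
 [ 0.46960082  0.71854409 -0.51300045]
 [-0.0028853  -0.57980205 -0.81475227]] [[486.37875424   0.         279.79442921]
 [  0.         486.37875424 214.81683348]
 [  0.           0.           1.        ]]
{'t': 0.1, 'position': [0.196, 0.486, 0.231], 'eef_rot': [[-0.927, 0.374, -0.0], [0.374, 0.927, -0.001], [0.0, -0.001, -1.0]], 'joints': [68.01, 13.679, -0.808, 75.584, 0.0, 89.999], 'wrist_force': [-0.12, -0.33, -0.225], 'grip_width': 0.085}
```

View pics/top1.png

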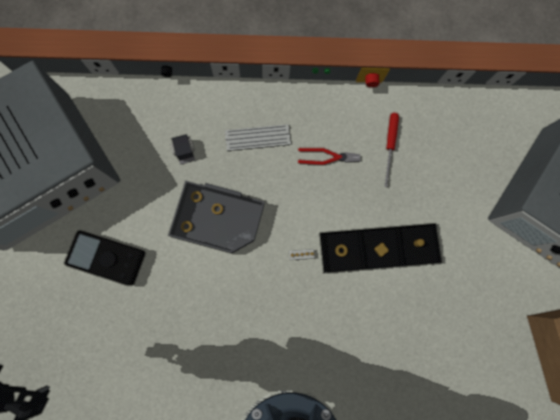

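View pics/scene1.png

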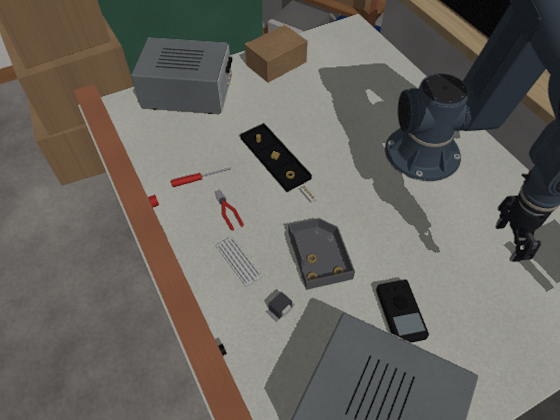

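The top view shows the ring nut at about (341,250), with the plate at (381,250) and the spacer at (419,243). The tote nuts are near (196,197), (216,209) and (187,226), and the tote's blunt corner is near (243,245).

Run:
```python
from h import *
s=snap('top');im=s['color']
hsv=cv2.cvtColor(im,cv2.COLOR_RGB2HSV)
m=cv2.inRange(hsv,(12,90,60),(35,255,255));m[:160]=0;m[300:]=0
n,l,stt,c=cv2.connectedComponentsWithStats(m)
for i in range(1,n):
    if stt[i,4]>8: print(c[i].round(1),stt[i].tolist(),(ray(s,c[i],.0105)*1000).round())
bgr=cv2.cvtColor(im,cv2.COLOR_RGB2BGR)
cv2.imwrite('pics/c1.png',cv2.resize(bgr[170:265,160:280],None,fx=6,fy=6,interpolation=cv2.INTER_CUBIC))
```

```text
[197.6 196.7] [193, 191, 9, 12, 57] [578. 237.  10.]
[217.  208.4] [212, 203, 11, 11, 78] [550. 188.  10.]
[187.8 226.2] [183, 221, 10, 12, 65] [503. 257.  10.]
[418.9 242.2] [414, 239, 10, 7, 59] [ 475. -315.   10.]
[381.  249.2] [375, 243, 13, 14, 119] [ 456. -220.   10.]
[340.8 250.1] [335, 244, 12, 13, 95] [ 452. -121.   10.]
```

View pics/c1.png

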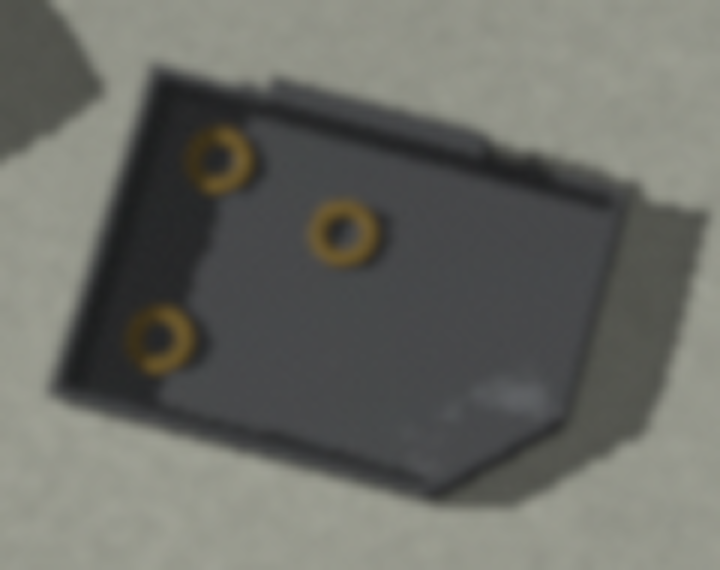

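The enlarged crop shows the tote's rim corners, its blunt wall at the lower right and the rib along the top edge, with the area near the blunt corner empty.

Run:
```python
from h import *
s=snap('top');P=lambda u,v,z:ray(s,(u/6+160-.4,v/6+170-.4),z)[:2]*1000
for n,(u,v,z) in dict(FL=(155,72,.045),NL=(55,392,.045),B1=(430,495,.045),B2=(565,415,.045),FR=(640,190,.045),ribL=(275,82,.08),ribR=(485,140,.08)).items(): print(n,P(u,v,z).round())
FL,NL,B1,FR=[P(*p,.045) for p in((155,72),(55,392),(430,495),(640,190))]
y1=FL-FR;y2=NL-B1;x=FL-NL
print([np.degrees(np.arctan2(-a[0],a[1])).round(1) for a in(y1,y2)],np.degrees(np.arctan2(x[1],x[0])).round(1),np.linalg.norm(y1),np.linalg.norm(x))
im=s['color'];g=cv2.cvtColor(im,cv2.COLOR_RGB2GRAY)
m=(g<45).astype('uint8')*255;m[:210]=0;m[285:]=0;m[:,:310]=0;m[:,450:]=0
m=cv2.morphologyEx(m,cv2.MORPH_CLOSE,np.ones((17,17)))
r=cv2.minAreaRect(cv2.findNonZero(m));b=cv2.boxPoints(r);w=np.array([ray(s,p,.024)[:2]*1000 for p in b]);print(w.round(),w.mean(0).round())
print((ray(s,(340.8,250.1),.0125)*1000).round(1))
# ring nut and tote rib in second view
s2=snap('scene');im=s2['color'];hsv=cv2.cvtColor(im,cv2.COLOR_RGB2HSV)
m=cv2.inRange(hsv,(12,90,60),(35,255,255));m[:125]=0;m[290:]=0;m[:,:240]=0;m[:,360:]=0
n,l,q,c=cv2.connectedComponentsWithStats(m)
for i in range(1,n):
    if q[i,4]>8: print(c[i].round(1),q[i,4],(ray(s2,c[i],.0125)*1000).round())
```

```text
FL [608. 263.]
NL [477. 294.]
B1 [440. 145.]
B2 [472.  93.]
FR [564.  65.]
ribL [597. 209.]
ribR [575. 126.]
[np.float64(-12.7), np.float64(-14.2)] -13.6 202.2899973293614 134.42354369496482
[[ 492.  -68.]
 [ 522. -360.]
 [ 426. -363.]
 [ 397.  -75.]] [ 459. -217.]
[ 451.6 -120.1   12.5]
[258.  137.7] 38 [ 473. -317.   12.]
[274.7 154.9] 57 [ 458. -218.   12.]
[289.9 174.3] 51 [ 454. -119.   12.]
[311.2 258.1] 56 [552. 189.  12.]
[337.6 269.7] 39 [505. 257.  12.]
[311.5 275.6] 41 [580. 239.  12.]
```

```bash
R='{"gripper":0.05,"tx":18.3,"ty":-43.3,"rz":-0.0776}'; python3 -m inch '[{"gripper":0.05,"tx":18,"ty":-43,"rz":-0.078},{"gripper":0.05,"tx":18,"ty":-43,"rz":-0.078},{"gripper":0.05,"tx":18,"ty":-43,"rz":-0.078},{"gripper":0.05,"tx":18,"ty":-43,"rz":-0.078},{"gripper":0.05,"tx":18,"ty":-43,"rz":-0.078}]'
python3 -m inch '[{"gripper":0.05,"tx":18,"ty":-43,"rz":-0.078},{"gripper":0.05,"tx":18,"ty":-43,"rz":-0.078},{"gripper":0.05,"tx":18,"ty":-43,"rz":-0.078},{"gripper":0.05,"tx":18,"ty":-43,"rz":-0.078},{"gripper":0.05,"tx":18,"ty":-43,"rz":-0.078}]'
python3 -m inch '[{"gripper":0.05,"tx":19,"ty":-43,"rz":-0.078},{"gripper":0.05,"tx":19,"ty":-43,"rz":-0.078},{"gripper":0.05,"tx":19,"ty":-43,"rz":-0.078},{"gripper":0.05,"tx":19,"ty":-43,"rz":-0.078},{"gripper":0.05}]'
python3 -c 'from h import *;st()'
```

```text
{'t': 0.25, 'position': [0.196, 0.487, 0.231], 'eef_rot': [[-0.927, 0.374, -0.0], [0.374, 0.927, -0.001], [0.0, -0.001, -1.0]], 'joints': [68.011, 13.665, -0.793, 75.585, 0.0, 90.001], 'wrist_force': [-0.361, -0.051, 0.159], 'grip_width': 0.085}$[0]: bad value
$[0]: bad value
$[0]: bad value
```

Rows evidently need every key.

```bash
python3 -m inch '[{"gripper":0.05,"tx":18,"ty":-43,"tz":0,"rx":0,"ry":0,"rz":-0.078},{"gripper":0.05,"tx":18,"ty":-43,"tz":0,"rx":0,"ry":0,"rz":-0.078},{"gripper":0.05,"tx":18,"ty":-43,"tz":0,"rx":0,"ry":0,"rz":-0.078},{"gripper":0.05,"tx":18,"ty":-43,"tz":0,"rx":0,"ry":0,"rz":-0.078},{"gripper":0.05,"tx":18,"ty":-43,"tz":0,"rx":0,"ry":0,"rz":-0.078}]'
python3 -m inch '[{"gripper":0.05,"tx":18,"ty":-43,"tz":0,"rx":0,"ry":0,"rz":-0.078},{"gripper":0.05,"tx":18,"ty":-43,"tz":0,"rx":0,"ry":0,"rz":-0.078},{"gripper":0.05,"tx":18,"ty":-43,"tz":0,"rx":0,"ry":0,"rz":-0.078},{"gripper":0.05,"tx":18,"ty":-43,"tz":0,"rx":0,"ry":0,"rz":-0.078},{"gripper":0.05,"tx":18,"ty":-43,"tz":0,"rx":0,"ry":0,"rz":-0.078}]'
python3 -m inch '[{"gripper":0.05,"tx":19,"ty":-43,"tz":0,"rx":0,"ry":0,"rz":-0.078},{"gripper":0.05,"tx":19,"ty":-43,"tz":0,"rx":0,"ry":0,"rz":-0.078},{"gripper":0.05,"tx":19,"ty":-43,"tz":0,"rx":0,"ry":0,"rz":-0.078},{"gripper":0.05,"tx":19,"ty":-43,"tz":0,"rx":0,"ry":0,"rz":-0.078},{"gripper":0.05,"tx":0,"ty":0,"tz":0,"rx":0,"ry":0,"rz":0}]'
```

```text
t: 0.75
position: [0.2867, 0.2701, 0.2313]
eef_rot: [[-0.713, 0.701, 0.0], [0.701, 0.713, 0.0], [-0.0, 0.0, -1.0]]
wrist_force: [1.6, -0.1, -0.3]
grip_width: 0.0448
t: 1.25
position: [0.3769, 0.0549, 0.2315]
eef_rot: [[-0.393, 0.92, 0.001], [0.92, 0.393, 0.0], [-0.0, 0.001, -1.0]]
wrist_force: [0.9, 0.4, -0.6]
grip_width: 0.0448
t: 1.75
position: [0.4544, -0.1197, 0.2307]
eef_rot: [[-0.088, 0.996, 0.0], [0.996, 0.088, -0.001], [-0.001, 0.0, -1.0]]
wrist_force: [1.0, 0.7, -0.4]
grip_width: 0.0451
```

```bash
python3 -m inch '[{"gripper":0.05,"tx":-1,"ty":0,"tz":-45,"rx":0,"ry":0,"rz":0},{"gripper":0.05,"tx":0,"ty":0,"tz":-45,"rx":0,"ry":0,"rz":0},{"gripper":0.05,"tx":0,"ty":0,"tz":-45,"rx":0,"ry":0,"rz":0},{"gripper":0.05,"tx":0,"ty":0,"tz":-40,"rx":0,"ry":0,"rz":0},{"gripper":0.05,"tx":0,"ty":0,"tz":-15,"rx":0,"ry":0,"rz":0}]'
python3 -m inch '[{"gripper":0.05,"tx":0,"ty":0,"tz":-13,"rx":0,"ry":0,"rz":0},{"gripper":0.05,"tx":0,"ty":0,"tz":-12,"rx":0,"ry":0,"rz":0},{"gripper":0.05,"tx":0,"ty":0,"tz":-9,"rx":0,"ry":0,"rz":0},{"gripper":0.05,"tx":0,"ty":0,"tz":0,"rx":0,"ry":0,"rz":0}]'
python3 - <<'E'
from h import *
a=snap('top')['color'][190:290,290:460];b=snap('scene')['color'][90:230,200:370]
f=lambda i,h:cv2.resize(i,(int(i.shape[1]*h/i.shape[0]),h),interpolation=cv2.INTER_CUBIC)
cv2.imwrite('pics/c2.png',cv2.cvtColor(np.hstack([f(a,260),f(b,260)]),cv2.COLOR_RGB2BGR))
E
```

```text
t: 2.25
position: [0.4489, -0.1142, 0.0379]
eef_rot: [[-0.095, 0.995, -0.005], [0.995, 0.095, 0.001], [0.002, -0.005, -1.0]]
wrist_force: [-0.6, 0.6, 0.1]
grip_width: 0.0448
t: 2.65
position: [0.4508, -0.1148, 0.0064]
eef_rot: [[-0.095, 0.995, -0.002], [0.995, 0.095, 0.0], [0.001, -0.002, -1.0]]
wrist_force: [-0.1, 0.5, 0.1]
grip_width: 0.045
```

View pics/c2.png

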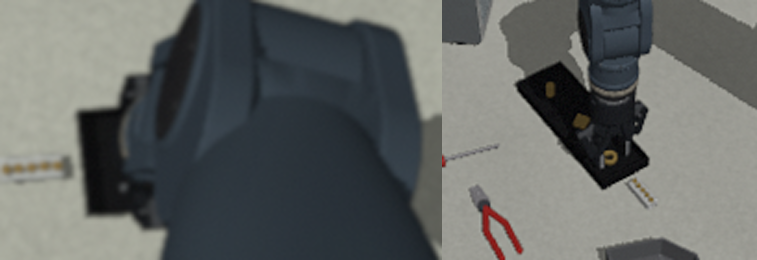

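The scene view shows the fingers straddling the ring, but the TCP is about 5 mm too far in +y. I'll correct that and close.

```bash
python3 -m inch '[{"gripper":0.05,"tx":1,"ty":-5,"tz":0,"rx":0,"ry":0,"rz":0},{"gripper":0.05,"tx":0,"ty":0,"tz":0,"rx":0,"ry":0,"rz":0},{"gripper":-1,"tx":0,"ty":0,"tz":0,"rx":0,"ry":0,"rz":0},{"gripper":-1,"tx":0,"ty":0,"tz":0,"rx":0,"ry":0,"rz":0},{"gripper":-1,"tx":0,"ty":0,"tz":0,"rx":0,"ry":0,"rz":0}]'
python3 -m inch '[{"gripper":-1,"tx":0,"ty":0,"tz":0,"rx":0,"ry":0,"rz":0},{"gripper":-1,"tx":0,"ty":0,"tz":15,"rx":0,"ry":0,"rz":0},{"gripper":-1,"tx":0,"ty":0,"tz":35,"rx":0,"ry":0,"rz":0},{"gripper":-1,"tx":0,"ty":0,"tz":45,"rx":0,"ry":0,"rz":0},{"gripper":-1,"tx":0,"ty":0,"tz":45,"rx":0,"ry":0,"rz":0}]'
```

```text
t: 3.25
position: [0.4529, -0.1205, 0.0081]
eef_rot: [[-0.095, 0.996, 0.001], [0.996, 0.095, -0.001], [-0.001, 0.001, -1.0]]
wrist_force: [-2.9, -0.9, 9.6]
grip_width: 0.0239
t: 3.75
position: [0.4519, -0.1201, 0.1488]
eef_rot: [[-0.095, 0.996, -0.001], [0.996, 0.095, 0.0], [0.0, -0.001, -1.0]]
wrist_force: [1.4, -0.1, -1.2]
grip_width: 0.0237
```

Run:
```python
from h import *
s=snap('scene');u=proj(s,np.array(arm.observe()['position'])).astype(int);print(u)
a=s['color'];c=a[u[1]-45:u[1]+45,u[0]-60:u[0]+60];d=a[90:230,200:370]
f=lambda i,h:cv2.resize(i,(int(i.shape[1]*h/i.shape[0]),h),interpolation=cv2.INTER_CUBIC)
cv2.imwrite('pics/c3.png',cv2.cvtColor(np.hstack([f(c,330),f(d,280) if 0 else f(d,330)[:, :340]]),cv2.COLOR_RGB2BGR))
```

```text
[290 143]
```

View pics/c3.png

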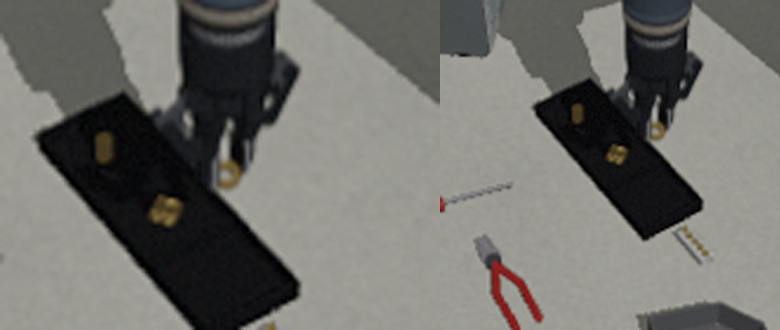

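The ring is held at the fingertips, gripped on a chord of about 24 mm, and the plate and spacer are undisturbed. Next I carry it to the tote.

```bash
python3 -m inch '[{"gripper":-1,"tx":6,"ty":25,"tz":0,"rx":0,"ry":0,"rz":-0.04},{"gripper":-1,"tx":7,"ty":42,"tz":0,"rx":0,"ry":0,"rz":-0.05},{"gripper":-1,"tx":8,"ty":45,"tz":0,"rx":0,"ry":0,"rz":-0.05},{"gripper":-1,"tx":8,"ty":45,"tz":0,"rx":0,"ry":0,"rz":-0.05},{"gripper":-1,"tx":8,"ty":45,"tz":0,"rx":0,"ry":0,"rz":-0.05}]'
python3 -m inch '[{"gripper":-1,"tx":7,"ty":43,"tz":0,"rx":0,"ry":0,"rz":-0.05},{"gripper":-1,"tx":6,"ty":27,"tz":0,"rx":0,"ry":0,"rz":-0.04},{"gripper":-1,"tx":0,"ty":0,"tz":-20,"rx":0,"ry":0,"rz":0},{"gripper":-1,"tx":0,"ty":0,"tz":-40,"rx":0,"ry":0,"rz":0},{"gripper":-1,"tx":0,"ty":0,"tz":-30,"rx":0,"ry":0,"rz":0}]'
```

```text
t: 4.3
position: [0.4896, 0.0835, 0.1475]
eef_rot: [[0.147, 0.989, 0.0], [0.989, -0.147, 0.0], [0.0, 0.0, -1.0]]
wrist_force: [0.5, -1.0, -0.6]
grip_width: 0.0236
t: 4.8
position: [0.5021, 0.1521, 0.0559]
eef_rot: [[0.232, 0.973, -0.0], [0.973, -0.232, 0.0], [-0.0, -0.0, -1.0]]
wrist_force: [-0.5, 0.6, -0.3]
grip_width: 0.0235
```

```bash
python3 -m inch '[{"gripper":-1,"tx":0,"ty":0,"tz":-20,"rx":0,"ry":0,"rz":0},{"gripper":-1,"tx":0,"ty":0,"tz":-12,"rx":0,"ry":0,"rz":0},{"gripper":-1,"tx":0,"ty":0,"tz":-8,"rx":0,"ry":0,"rz":0},{"gripper":-1,"tx":0,"ty":0,"tz":0,"rx":0,"ry":0,"rz":0}]'
```

```text
t: 5.2
position: [0.5024, 0.1517, 0.0169]
eef_rot: [[0.233, 0.973, -0.001], [0.973, -0.233, -0.0], [-0.0, -0.001, -1.0]]
wrist_force: [-0.2, -0.6, -0.5]
grip_width: 0.0238
```

```bash
python3 -m inch '[{"gripper":-1,"tx":0,"ty":0,"tz":-4,"rx":0,"ry":0,"rz":0},{"gripper":-1,"tx":0,"ty":0,"tz":-3,"rx":0,"ry":0,"rz":0},{"gripper":-1,"tx":0,"ty":0,"tz":0,"rx":0,"ry":0,"rz":0}]'
python3 -m inch '[{"gripper":0.05,"tx":0,"ty":0,"tz":0,"rx":0,"ry":0,"rz":0},{"gripper":0.05,"tx":0,"ty":0,"tz":0,"rx":0,"ry":0,"rz":0},{"gripper":0.05,"tx":0,"ty":0,"tz":15,"rx":0,"ry":0,"rz":0},{"gripper":0.05,"tx":0,"ty":0,"tz":40,"rx":0,"ry":0,"rz":0},{"gripper":0.05,"tx":0,"ty":0,"tz":45,"rx":0,"ry":0,"rz":0}]'
python3 -m inch '[{"gripper":1,"tx":0,"ty":0,"tz":45,"rx":0,"ry":0,"rz":0},{"gripper":1,"tx":-40,"ty":-20,"tz":25,"rx":0,"ry":0,"rz":0},{"gripper":1,"tx":-40,"ty":-40,"tz":0,"rx":0,"ry":0,"rz":0},{"gripper":1,"tx":-30,"ty":-45,"tz":0,"rx":0,"ry":0,"rz":0},{"gripper":1,"tx":0,"ty":0,"tz":0,"rx":0,"ry":0,"rz":0}]'
python3 - <<'E'
from h import *
s=snap('top');s2=snap('scene')
f=lambda i,h:cv2.resize(i,(int(i.shape[1]*h/i.shape[0]),h),interpolation=cv2.INTER_CUBIC)
cv2.imwrite('pics/c4.png',cv2.cvtColor(np.hstack([f(s['color'][170:265,160:280],350),f(s2['color'][210:295,270:370],350)[:,:350]]),cv2.COLOR_RGB2BGR))
E
```

```text
t: 5.5
position: [0.5027, 0.1518, 0.0105]
eef_rot: [[0.233, 0.972, 0.0], [0.972, -0.233, 0.0], [0.0, 0.0, -1.0]]
wrist_force: [-0.1, 0.5, -0.6]
grip_width: 0.0234
t: 6.0
position: [0.5015, 0.1515, 0.1106]
eef_rot: [[0.233, 0.973, -0.003], [0.973, -0.233, -0.001], [-0.001, -0.002, -1.0]]
wrist_force: [0.7, 0.3, -0.1]
grip_width: 0.0451
t: 6.5
position: [0.3966, 0.0523, 0.1802]
eef_rot: [[0.235, 0.972, -0.001], [0.972, -0.235, -0.001], [-0.001, -0.001, -1.0]]
wrist_force: [-0.4, 0.0, -0.3]
grip_width: 0.0854
```

View pics/c4.png

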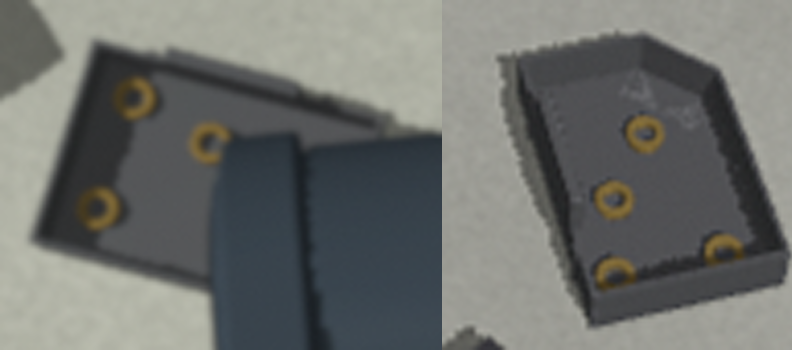

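All four rings lie flat in the tote and the tote hasn't moved. Next is the rib, at about (582,167).

```bash
python3 -m inch '[{"gripper":1,"tx":37,"ty":23,"tz":0,"rx":0,"ry":0,"rz":0},{"gripper":1,"tx":37,"ty":23,"tz":0,"rx":0,"ry":0,"rz":0},{"gripper":1,"tx":37,"ty":23,"tz":0,"rx":0,"ry":0,"rz":0},{"gripper":1,"tx":37,"ty":23,"tz":0,"rx":0,"ry":0,"rz":0},{"gripper":1,"tx":37,"ty":23,"tz":0,"rx":0,"ry":0,"rz":0}]'
python3 -m inch '[{"gripper":1,"tx":0,"ty":0,"tz":-20,"rx":0,"ry":0,"rz":0},{"gripper":1,"tx":0,"ty":0,"tz":-40,"rx":0,"ry":0,"rz":0},{"gripper":1,"tx":0,"ty":0,"tz":-30,"rx":0,"ry":0,"rz":0},{"gripper":1,"tx":0,"ty":0,"tz":-20,"rx":0,"ry":0,"rz":0},{"gripper":1,"tx":0,"ty":0,"tz":0,"rx":0,"ry":0,"rz":0}]'
```

```text
t: 7.1
position: [0.5875, 0.1727, 0.1791]
eef_rot: [[0.232, 0.973, 0.0], [0.973, -0.232, 0.0], [0.0, 0.0, -1.0]]
wrist_force: [0.4, -0.4, 0.8]
grip_width: 0.0853
t: 7.6
position: [0.584, 0.171, 0.0661]
eef_rot: [[0.232, 0.973, -0.005], [0.973, -0.232, -0.001], [-0.003, -0.005, -1.0]]
wrist_force: [-0.2, 0.5, 1.3]
grip_width: 0.085
```

```bash
python3 -m inch '[{"gripper":1,"tx":-2,"ty":-3,"tz":-12,"rx":0,"ry":0,"rz":0},{"gripper":1,"tx":0,"ty":0,"tz":-8,"rx":0,"ry":0,"rz":0},{"gripper":0,"tx":0,"ty":0,"tz":0,"rx":0,"ry":0,"rz":0},{"gripper":-0.5,"tx":0,"ty":0,"tz":0,"rx":0,"ry":0,"rz":0},{"gripper":-0.6,"tx":0,"ty":0,"tz":0,"rx":0,"ry":0,"rz":0}]'
python3 -m inch '[{"gripper":-0.7,"tx":0,"ty":0,"tz":0,"rx":0,"ry":0,"rz":0},{"gripper":-1,"tx":0,"ty":0,"tz":0,"rx":0,"ry":0,"rz":0},{"gripper":-1,"tx":0,"ty":0,"tz":0,"rx":0,"ry":0,"rz":0},{"gripper":-1,"tx":0,"ty":0,"tz":0,"rx":0,"ry":0,"rz":0},{"gripper":-1,"tx":0,"ty":0,"tz":0,"rx":0,"ry":0,"rz":0}]'
```

```text
t: 8.1
position: [0.5841, 0.1676, 0.0505]
eef_rot: [[0.233, 0.973, 0.001], [0.973, -0.233, 0.0], [0.001, 0.001, -1.0]]
wrist_force: [0.2, 0.0, 0.9]
grip_width: 0.0437
t: 8.6
position: [0.5839, 0.1674, 0.0502]
eef_rot: [[0.233, 0.973, 0.001], [0.973, -0.233, 0.0], [0.001, 0.001, -1.0]]
wrist_force: [-0.0, -0.7, 5.4]
grip_width: 0.0091
```

The rib is gripped at 9 mm. I'll lift smoothly.

```bash
python3 -m inch '[{"gripper":-1,"tx":0,"ty":0,"tz":5,"rx":0,"ry":0,"rz":0},{"gripper":-1,"tx":0,"ty":0,"tz":10,"rx":0,"ry":0,"rz":0},{"gripper":-1,"tx":0,"ty":0,"tz":15,"rx":0,"ry":0,"rz":0},{"gripper":-1,"tx":0,"ty":0,"tz":20,"rx":0,"ry":0,"rz":0},{"gripper":-1,"tx":0,"ty":0,"tz":20,"rx":0,"ry":0,"rz":0}]'
python3 -m inch '[{"gripper":-1,"tx":-3,"ty":-3,"tz":20,"rx":0,"ry":0,"rz":0},{"gripper":-1,"tx":-6,"ty":-6,"tz":20,"rx":0,"ry":0,"rz":0},{"gripper":-1,"tx":-8,"ty":-8,"tz":20,"rx":0,"ry":0,"rz":0},{"gripper":-1,"tx":-8,"ty":-8,"tz":20,"rx":0,"ry":0,"rz":0},{"gripper":-1,"tx":-8,"ty":-8,"tz":20,"rx":0,"ry":0,"rz":0}]'
python3 -m inch '[{"gripper":-1,"tx":-8,"ty":-8,"tz":15,"rx":0,"ry":0,"rz":0},{"gripper":-1,"tx":-6,"ty":-6,"tz":10,"rx":0,"ry":0,"rz":0},{"gripper":-1,"tx":-3,"ty":-3,"tz":5,"rx":0,"ry":0,"rz":0},{"gripper":-1,"tx":0,"ty":0,"tz":0,"rx":0,"ry":0,"rz":0}]'
```

```text
t: 9.1
position: [0.583, 0.1671, 0.1205]
eef_rot: [[0.233, 0.973, -0.001], [0.973, -0.233, -0.0], [-0.001, -0.001, -1.0]]
wrist_force: [0.1, -0.2, -3.0]
grip_width: 0.0091
t: 9.6
position: [0.5497, 0.1339, 0.2208]
eef_rot: [[0.233, 0.973, -0.0], [0.973, -0.233, -0.0], [-0.0, -0.0, -1.0]]
wrist_force: [0.2, 0.5, -3.7]
grip_width: 0.0089
t: 10.0
position: [0.5333, 0.117, 0.2501]
eef_rot: [[0.233, 0.972, 0.0], [0.972, -0.233, 0.0], [0.0, 0.0, -1.0]]
wrist_force: [0.3, 0.1, -3.8]
grip_width: 0.0092
```

```bash
python3 -m inch '[{"gripper":-1,"tx":0,"ty":0,"tz":0,"rx":0.012,"ry":-0.02,"rz":0},{"gripper":-1,"tx":0,"ty":0,"tz":0,"rx":0.021,"ry":-0.034,"rz":0},{"gripper":-1,"tx":0,"ty":0,"tz":0,"rx":0.021,"ry":-0.034,"rz":0},{"gripper":-1,"tx":0,"ty":0,"tz":0,"rx":0.021,"ry":-0.034,"rz":0},{"gripper":-1,"tx":0,"ty":0,"tz":0,"rx":0.021,"ry":-0.034,"rz":0}]'
python3 -m inch '[{"gripper":-1,"tx":0,"ty":0,"tz":0,"rx":0.021,"ry":-0.034,"rz":0},{"gripper":-1,"tx":0,"ty":0,"tz":0,"rx":0.021,"ry":-0.034,"rz":0},{"gripper":-1,"tx":0,"ty":0,"tz":0,"rx":0.021,"ry":-0.034,"rz":0},{"gripper":-1,"tx":0,"ty":0,"tz":0,"rx":0.021,"ry":-0.034,"rz":0},{"gripper":-1,"tx":0,"ty":0,"tz":0,"rx":0.021,"ry":-0.034,"rz":0}]'
python3 -m inch '[{"gripper":-1,"tx":0,"ty":0,"tz":0,"rx":0.021,"ry":-0.034,"rz":0},{"gripper":-1,"tx":0,"ty":0,"tz":0,"rx":0.021,"ry":-0.034,"rz":0},{"gripper":-1,"tx":0,"ty":0,"tz":0,"rx":0.021,"ry":-0.034,"rz":0},{"gripper":-1,"tx":0,"ty":0,"tz":0,"rx":0.021,"ry":-0.034,"rz":0},{"gripper":-1,"tx":0,"ty":0,"tz":0,"rx":0,"ry":0,"rz":0}]'
python3 -m inch '[{"gripper":-1,"tx":0,"ty":0,"tz":0,"rx":0,"ry":0,"rz":0},{"gripper":-1,"tx":0,"ty":0,"tz":0,"rx":0,"ry":0,"rz":0},{"gripper":-1,"tx":0,"ty":0,"tz":0,"rx":0,"ry":0,"rz":0}]'
python3 - <<'E'
from h import *
s=snap('top');s2=snap('scene','scene5.png');u=proj(s2,np.array(arm.observe()['position'])).astype(int);print(u,proj(s,arm.observe()['position']))
f=lambda i,h:cv2.resize(i,(int(i.shape[1]*h/i.shape[0]),h),interpolation=cv2.INTER_CUBIC)
cv2.imwrite('pics/c5.png',cv2.cvtColor(np.hstack([f(s['color'][140:300,140:330],330),f(s2['color'][u[1]-70:u[1]+90,u[0]-70:u[0]+120],330)]),cv2.COLOR_RGB2BGR))
E
```

```text
t: 10.5
position: [0.5331, 0.1174, 0.2486]
eef_rot: [[0.222, 0.962, 0.156], [0.966, -0.239, 0.097], [0.13, 0.129, -0.983]]
wrist_force: [0.5, -0.6, -3.0]
grip_width: 0.0093
t: 11.0
position: [0.5329, 0.1174, 0.2486]
eef_rot: [[0.189, 0.929, 0.318], [0.945, -0.259, 0.197], [0.266, 0.264, -0.927]]
wrist_force: [0.9, 0.2, -3.0]
grip_width: 0.0091
t: 11.5
position: [0.5317, 0.117, 0.2479]
eef_rot: [[0.147, 0.887, 0.438], [0.919, -0.286, 0.271], [0.366, 0.363, -0.857]]
wrist_force: [-0.4, -0.2, -3.1]
grip_width: 0.0089
t: 11.8
position: [0.5338, 0.1174, 0.2497]
eef_rot: [[0.146, 0.886, 0.439], [0.919, -0.286, 0.271], [0.366, 0.364, -0.857]]
wrist_force: [0.6, -0.1, -2.8]
grip_width: 0.0092
[308 187] [239.01847255 195.52911008]
```

View pics/c5.png

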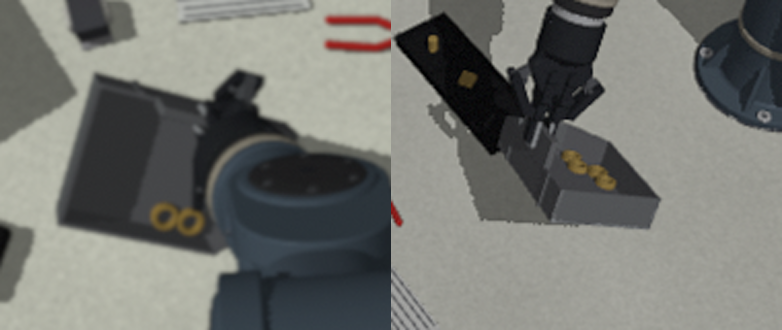

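```bash
cat > nuts.py <<'E'
from h import *
o=arm.observe();R=np.array(o['eef_rot']);p=np.array(o['position'])
a=np.radians(-13.5);Rt0=np.array([[np.cos(a),-np.sin(a),0],[np.sin(a),np.cos(a),0],[0,0,1]])
R0=np.array([[.233,.973,0],[.973,-.233,0],[0,0,-1]]);p0=np.array([.5839,.1674,.0502])
tc=p0-np.array([0,0,.0502])-Rt0@np.array([.066,0,0])
Rt=R@R0.T@Rt0;t=p+R@R0.T@(tc-p0)
def tofr(s,uv,z=.0125):
    K=np.array(s['intrinsics']);Rc=np.array(s['orientation']);c=np.array(s['xyz'])
    d=Rt.T@(Rc@np.linalg.solve(K,np.array([uv[0],uv[1],1.])));q=Rt.T@(c-t)
    return ((q+d*(z-q[2])/d[2])*1000).round()[:2]
if __name__=='__main__':
    print('tilt',np.degrees(np.arccos(Rt[2,2])).round(1),'corner z',(t+Rt@[-.0475,-.0775,0])[2].round(3))
    s=snap('scene');im=s['color'];b=[]
    pc=proj(s,t+Rt@[-.03,-.04,.01]).astype(int);u0,v0=pc-(50,38)
    print('predicted rim px',[proj(s,t+Rt@np.array(q)).round().tolist() for q in([-.07,.1,.045],[-.07,-.055,.045],[-.025,-.1,.045],[.07,.1,.045])],'corner',proj(s,t+Rt@[-.0447,-.0747,.004]).round(),'crop0',u0,v0)
    h=cv2.cvtColor(im,cv2.COLOR_RGB2HSV);m=cv2.inRange(h,(12,90,60),(35,255,255))
    n,l,q,c=cv2.connectedComponentsWithStats(m)
    for i in range(1,n):
        if q[i,4]>8 and abs(c[i]-pc).max()<70: print(c[i].round(1),q[i].tolist(),tofr(s,c[i]))
    import sys
    cv2.imwrite('pics/'+sys.argv[1],cv2.cvtColor(cv2.resize(im[v0:v0+75,u0:u0+100],None,fx=7,fy=7,interpolation=cv2.INTER_CUBIC),cv2.COLOR_RGB2BGR))
E
python3 nuts.py c6.png
```

```text
tilt 31.1 corner z 0.137
predicted rim px [[369.0, 213.0], [344.0, 185.0], [324.0, 176.0], [320.0, 208.0]] corner [329. 194.] crop0 279 159
[274.6 154.6] [271, 151, 8, 8, 43] [  54. -302.]
[333.6 198.9] [321, 190, 27, 19, 196] [-35. -28.]
```

View pics/c6.png

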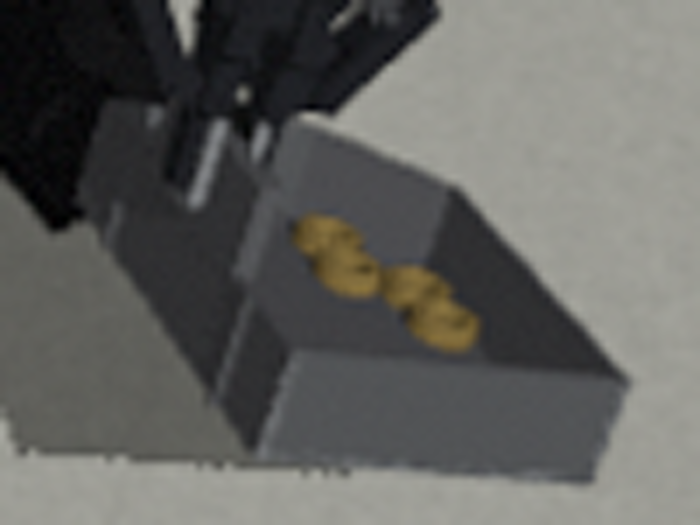

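The picture shows four nuts in two pairs near the blunt wall. Next I convert their pixels to tote coordinates.

Run:
```python
from nuts import *
s=snap('scene')
for x,y in((325,237),(347,270),(412,285),(443,325)): print(tofr(s,(279+x/7-.4,159+y/7-.4)))
```

```text
[-23. -63.]
[-21. -35.]
[-47. -27.]
[-46.   5.]
```

The tote-frame positions put two nuts at or near the blunt wall. The other two sit strung along the -x wall, probably arched against their neighbours. I'll rock the -y side down to free them.

```bash
python3 -m inch '[{"gripper":-1,"tx":0,"ty":0,"tz":5,"rx":0.07,"ry":-0.017,"rz":0},{"gripper":-1,"tx":0,"ty":0,"tz":5,"rx":0.07,"ry":-0.017,"rz":0},{"gripper":-1,"tx":0,"ty":0,"tz":5,"rx":0.07,"ry":-0.017,"rz":0},{"gripper":-1,"tx":0,"ty":0,"tz":5,"rx":0.07,"ry":-0.017,"rz":0},{"gripper":-1,"tx":0,"ty":0,"tz":5,"rx":0.07,"ry":-0.017,"rz":0}]'
python3 -m inch '[{"gripper":-1,"tx":0,"ty":0,"tz":0,"rx":0,"ry":0,"rz":0},{"gripper":-1,"tx":0,"ty":0,"tz":0,"rx":0,"ry":0,"rz":0},{"gripper":-1,"tx":0,"ty":0,"tz":0,"rx":0,"ry":0,"rz":0},{"gripper":-1,"tx":0,"ty":0,"tz":0,"rx":0,"ry":0,"rz":0}]'
python3 nuts.py c7.png
```

```text
t: 12.5
position: [0.5336, 0.1171, 0.2752]
eef_rot: [[0.101, 0.857, 0.506], [0.734, -0.407, 0.543], [0.671, 0.317, -0.67]]
wrist_force: [0.3, -0.3, -3.3]
grip_width: 0.0087
t: 12.9
position: [0.5336, 0.1176, 0.2749]
eef_rot: [[0.101, 0.857, 0.505], [0.737, -0.406, 0.541], [0.669, 0.317, -0.672]]
wrist_force: [0.2, 1.3, -3.7]
grip_width: 0.0089
tilt 47.8 corner z 0.153
predicted rim px [[373.0, 198.0], [348.0, 189.0], [327.0, 185.0], [320.0, 188.0]] corner [334. 201.] crop0 284 162
[274.6 154.7] [271, 151, 8, 8, 42] [-1278. -5566.]
```

View pics/c7.png

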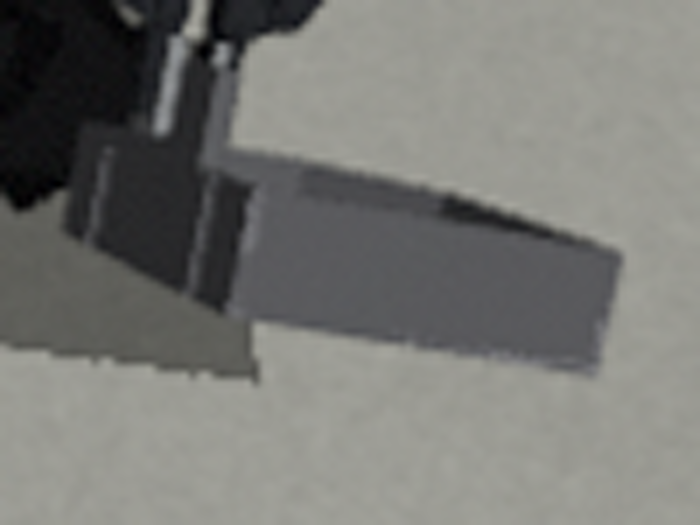

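The inside isn't visible at this tilt, so I'll rock back and look again.

```bash
python3 -m inch '[{"gripper":-1,"tx":0,"ty":0,"tz":0,"rx":-0.07,"ry":0.017,"rz":0},{"gripper":-1,"tx":0,"ty":0,"tz":0,"rx":-0.07,"ry":0.017,"rz":0},{"gripper":-1,"tx":0,"ty":0,"tz":0,"rx":-0.07,"ry":0.017,"rz":0},{"gripper":-1,"tx":0,"ty":0,"tz":0,"rx":-0.07,"ry":0.017,"rz":0},{"gripper":-1,"tx":0,"ty":0,"tz":0,"rx":-0.07,"ry":0.017,"rz":0}]'
python3 -m inch '[{"gripper":-1,"tx":0,"ty":0,"tz":0,"rx":0,"ry":0,"rz":0},{"gripper":-1,"tx":0,"ty":0,"tz":0,"rx":0,"ry":0,"rz":0},{"gripper":-1,"tx":0,"ty":0,"tz":0,"rx":0,"ry":0,"rz":0},{"gripper":-1,"tx":0,"ty":0,"tz":0,"rx":0,"ry":0,"rz":0}]'
python3 nuts.py c8.png
```

```text
t: 13.45
position: [0.5334, 0.1176, 0.2752]
eef_rot: [[0.145, 0.886, 0.439], [0.92, -0.284, 0.269], [0.363, 0.365, -0.857]]
wrist_force: [0.5, 0.2, -3.2]
grip_width: 0.0089
t: 13.85
position: [0.5331, 0.1169, 0.2742]
eef_rot: [[0.147, 0.886, 0.439], [0.919, -0.287, 0.272], [0.367, 0.364, -0.856]]
wrist_force: [0.3, -1.1, -2.8]
grip_width: 0.0092
tilt 31.1 corner z 0.161
predicted rim px [[371.0, 207.0], [345.0, 179.0], [325.0, 171.0], [321.0, 202.0]] corner [330. 188.] crop0 280 153
[274.6 154.7] [271, 151, 8, 8, 42] [  70. -254.]
[331.9 191. ] [318, 182, 28, 18, 187] [-32. -40.]
```

View pics/c8.png

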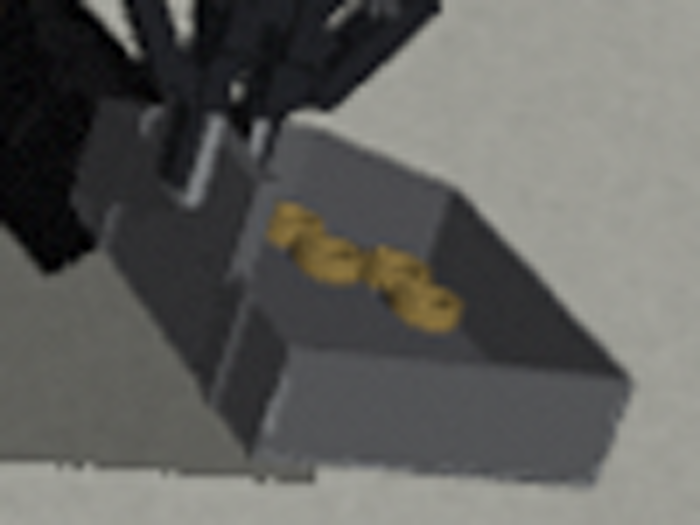

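The nuts moved nearer the corner.

Run:
```python
from nuts import *
s=snap('scene')
print(Rt.round(3).tolist())
for x,y in((292,223),(328,256),(395,268),(430,302)): print(tofr(s,(280+x/7-.4,153+y/7-.4)))
for q in((-44.7,-74.7),(-52,-47),(-32,-67),(-52,-19)):
  print(q,((proj(s,t+Rt@np.array([q[0]/1000,q[1]/1000,.0125]))-(280,153)+.4)*7).round())
```

```text
[[0.887, 0.148, -0.439], [-0.288, 0.919, -0.271], [0.364, 0.367, 0.856]]
[-15. -75.]
[-19. -48.]
[-47. -43.]
[-50. -16.]
(-44.7, -74.7) [359. 231.]
(-52, -47) [402. 265.]
(-32, -67) [338. 237.]
(-52, -19) [431. 298.]
```

The nuts are now at about (-15,-75), (-19,-48), (-47,-43) and (-50,-16) mm in the tote frame. That is close to the tightest packing four rings allow against the 45° wall. I'll check that they're at rest and that nothing else moved.

```bash
python3 - <<'E'
from h import *
s=snap('scene');cv2.imwrite('pics/r0.png',s['color'])
E
python3 -m inch '[{"gripper":-1,"tx":0,"ty":0,"tz":0,"rx":0,"ry":0,"rz":0},{"gripper":-1,"tx":0,"ty":0,"tz":0,"rx":0,"ry":0,"rz":0},{"gripper":-1,"tx":0,"ty":0,"tz":0,"rx":0,"ry":0,"rz":0},{"gripper":-1,"tx":0,"ty":0,"tz":0,"rx":0,"ry":0,"rz":0},{"gripper":-1,"tx":0,"ty":0,"tz":0,"rx":0,"ry":0,"rz":0}]'
python3 - <<'E'
from h import *
s=snap('scene');r=cv2.imread('pics/r0.png')
print('rest diff max',cv2.absdiff(s['color'],r)[170:215,310:350].max())
t1=cv2.cvtColor(cv2.imread('pics/scene1.png'),cv2.COLOR_BGR2RGB)
d=cv2.absdiff(s['color'],t1).max(2)
for n,(u,v,w,h) in dict(bin=(240,125,70,40),driver=(168,165,65,25),pliers=(212,188,35,45),board=(215,237,48,48),trafo=(265,288,30,30),meter=(375,278,55,65)).items():
    print(n,'changed px',int((d[v:v+h,u:u+w]>40).sum()))
f=lambda i:cv2.resize(i[110:350,160:440],(390,334),interpolation=cv2.INTER_CUBIC)
cv2.imwrite('pics/c9.png',cv2.cvtColor(np.hstack([f(t1),f(s['color'])]),cv2.COLOR_RGB2BGR))
E
```

```text
t: 14.5
position: [0.5334, 0.1173, 0.2747]
eef_rot: [[0.146, 0.886, 0.44], [0.919, -0.286, 0.271], [0.366, 0.364, -0.856]]
wrist_force: [0.1, 0.1, -3.7]
grip_width: 0.0087
rest diff max 30
bin changed px 552
driver changed px 0
pliers changed px 0
board changed px 0
trafo changed px 0
meter changed px 0
```

View pics/c9.png

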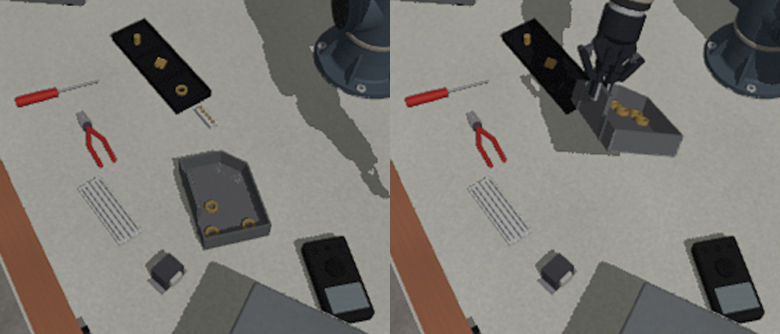

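Everything else is where it was; the changed bin pixels are the arm and its shadow. I'm handing in.

```bash
python3 -c 'from h import *;print(arm.hand_in());st()'
```

```text
the job is handed in; nothing more can be done
None
the job is handed in; nothing more can be done
```

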